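Set the cut-length slider against the red stop

TASK

On the fence in the middle of the bench, use your fingertips to press down the green pad in the middle of the slider to free its brake, keep it pressed and push the slider along the rail until it touches the red stop, then let the pad spring back up so the slider is locked there. Never force the slider along while its brake is on, and leave all the loose things lying about where they are.

Things in the scene. Friction and masses are not known exactly. Their poses are not given: they have to be found in the camera images.
- fence: The cut-length fence, screwed to the bench: plywood base plate 170 x 460 x 12 mm carrying an aluminium rail 40 mm wide and 420 mm long whose top is 42 mm above the bench. Origin: centre of the base's underside, on the bench. Its y axis runs along the rail, z up, x across the rail.
- red_stop: The red stop block clamped across the rail, fixed: 62 mm across the rail, 20 mm along the rail, top 81 mm above the bench. It may be at either end of the slider's free stretch. Origin: on the bench, below the block's centre (same z as the fence's origin); y axis along the rail. The slider touches it when their centres are 48 mm apart.
- grey_stop: The grey stop block, same shape and axes as the red one, fixed on the rail on the other side of the slider. Not the goal.
- slider (a joint): Position of the slider along the fence's +y axis from the middle of the rail, m. With the brake on it resists about 25 to 35 N; with the pad down it slides with 1 to 2 N. A fingertip on the pad drags it by friction or pushes on a cheek. Letting the pad up locks it where it is.
- slider_mid (a point): Centre of the slider at about the height of the rail's top, 43 mm above the bench; axes as the fence. The slider (0.3 kg) is a dark saddle 56 mm across the rail and 76 mm along it, with a black upright cheek 14 mm thick at each end (cheek tops 81 mm above the bench); the green pad lies in the 48 mm gap between the cheeks, open to both sides across the rail.
- pad (a joint): How far the green brake pad is pressed down, m: 0 up (brake on), 0.005 fully down (brake wholly off). The spring takes 8 N at the start and about 10 N fully down, where it meets a solid end.
- pad_top (a point): Centre of the flat top of the green pad, 44 x 44 mm, 70 mm above the bench when up and 11 mm below the cheeks' tops; moves with slider and pad.
- spool: Loose spool of wire standing on end, 48 mm across, 40 mm tall; origin centre of its underside. Leave alone.
- wheel: Loose plywood wheel blank lying flat, 70 mm across, 12 mm thick; origin centre of its underside. Leave alone.
- offcut: Loose plywood offcut 26 x 70 x 6 mm lying on the fence's base plate beside the rail; origin centre of its underside. Leave alone.
- carton: Loose yellow carton 60 x 90 x 35 mm; origin centre of its underside. Leave alone.
- tray: Loose clear open tray 90 x 120 x 30 mm; origin centre of its underside. Leave alone.
- glue_gun: Loose white glue gun lying on its side, about 180 mm long and 34 mm tall; origin under its barrel's middle. Leave alone.
- screwdriver: Loose screwdriver lying on the bench; origin under it. Leave alone.

How it is judged:
By the outcome, as a careful person would: the job done as asked, in the order asked, and still so for the second after the job is handed in, with the robot touching nothing.
It also fails if it takes over 35 s, if anything falls off the work surface, if the arm or the gripper's body presses on something with over 40 N, if the wrist force passes 120 N, or if a joint passes its speed limit or range.

ROBOT

A 6-joint arm with a two-finger parallel gripper is mounted at the origin on the work surface. World frame = base frame: x ahead of the robot, y to its left, z up, the work surface at z = 0. Lengths are in mm, angles in rad, forces in N, time in s.
With the tool pointing down it reaches from about 275 to 850 mm from the base axis. Payload 19 kg.
Tool frame: the origin (TCP) lies midway between the tips of the shut fingers; the grasp point (between the pads) lies 19 mm behind it; z points along the fingers, y is the line along which they close (so a half turn about z gives the same grasp; the last joint's range is limited). The gripper opens to 85 mm and grips with 20 to 120 N. Pads are 22 mm wide; open, the fingers measure 114 mm over their backs; the gripper's body (76 mm by 85 mm) begins 54 mm behind the grasp point. The pads swing forward as they close: fully open they stand 13 mm farther back than shut.
Start: joints at [-1.422, 0.15, 1.437, -0, 1.554, -0.134], TCP at [160.426, -552.136, 231.267] pointing down, gripper open.
Joint ranges: [-2.8, 2.8], [-0.68, 2.1], [0.12, 2.68], [-1.39, 4.53], [0.16, 2.79], [-2.81, 2.81]. Speed limits (rad/s): [1.89, 1.89, 2.22, 3.01, 3.01, 3.01].

INTERFACE

Orientations are given as a unit quaternion [w, x, y, z].
In Python, from station import sensors, cams, workorder gives the robot as it stands.
- The arm moves only by the tool drive_tool, never from a script. Its argument "rows" is a list of rows, each a list of 3 entries, a list of its own where there are three numbers: the shift along the world's x, y, z in m, then the turn, a rotation vector about the world's x, y, z in rad, then the opening, from -1 (shut) to 1 (fully open). In form: [[[x, y, z], [rx, ry, rz], gripper], ...]. A call has exactly 8 rows; each row is the pose to reach, as a shift and turn from the pose commanded when the call began; what a row does not reach only later rows make up. A row lasts 1/10 s, in which the tool goes at most 50 mm and 8.59 degrees, less where a joint would pass 70% of its speed; a pose out of reach is approached as far as the arm can. A call with a gripper value outside its range is refused whole. The fingers move at their own pace and stop on an object; "newtons" is the grip in N (left out, the last holds). Time passes only in rows, so rows that repeat a pose let the fingers close, or fill a call up. It gives the time, the measured TCP pose, the force, the opening and the grip force at its end, in the units of the state.
- sensors.sense(): the state, without advancing time (a new reading comes with each control period).
- cams.get_image(name): name is "scene" or "top" or "wrist"; returns a dict with "pixels" (384x512x3 uint8, blue, green, red), "camera_matrix" (3x3 intrinsics, pixels), "D" ([k1, k2, p1, p2, k3] as OpenCV has them; the pictures are not rectified), "rvec" (rotation vector, rad) and "tvec" (3), from world to camera coordinates, as OpenCV has them; the wrist camera has in their place "mount" (4x4, takes a point from camera to tool coordinates, whose origin is the TCP and whose axes are the flange's). Camera axes: x right, y down, z forward; pixel columns grow to the right and rows downward; lengths in mm; the calibration is good to about 2 mm. A picture is of the moment at which its call begins: read the wrist's pose just before it. There is no depth.
- workorder.sign_off(): hands the job in; it is judged then, once.
The state is a dict: "t": time; "qpos": joint angles; "qd": joint speeds; "joint_efforts": joint torques, N m; "eef_pos": TCP position; "orientation": TCP orientation; "ft_force": force on the tool from outside, world axes, zero at the start; "torque": the same for the moment, N m; "opening": finger opening in mm; "finger_force": force on a finger pad.
Only numpy, scipy, OpenCV 4.12 (cv2) and the standard library are available. Lean on these libraries where they do the work, as an engineer would, in place of code of your own. Each camera call takes 0.05 s, during which the arm holds its last target. There are 200 camera calls.

## Working session

There is one attempt and no reset: what is moved stays moved. The work goes in short steps, Python scripts to look and compute and a tool call to move; the robot and the scene stay as the last step left them, time stands still between calls to the robot, and variables do not carry over. Pictures are saved under pics/ and viewed, at most 10 in all, crops included, and the job is handed in when it is done.

Besides the shell and the picture viewer there is one more tool, called after "Call:" in YAML: its name, and indented under it one key for each argument. drive_tool: Moves the arm, as the interface text tells. Its arguments: {"type":"object","properties":{"rows":{"type":"array","items":{"type":"array"}},"newtons":{"type":"number"}},"required":["rows"]}

```bash
ls; mkdir -p pics
python3 - <<'E'
from station import sensors, cams
import cv2
s=sensors.sense();print(s)
for n in("top","scene"):
    i=cams.get_image(n);cv2.imwrite(f"pics/{n}0.png",i["pixels"]);print(n,i["camera_matrix"],i["D"],i["rvec"],i["tvec"])
E
```

```text
pics
{'t': 0.0, 'qpos': array([-1.42203902e+00,  1.50980291e-01,  1.43800833e+00, -1.83944101e-05,
        1.55379139e+00, -1.33982515e-01]), 'qd': array([ 0.00027198,  0.00049372, -0.00126872, -0.00049735, -0.00146856,
       -0.00059337]), 'joint_efforts': array([ 2.48930453e-03, -7.13058472e+01, -5.70860445e+01,  1.06296461e-04,
        8.99394712e-03, -2.35538403e-05]), 'eef_pos': array([ 160.36734041, -551.93694146,  230.69000806]), 'orientation': array([-5.93594109e-04,  9.90023708e-01,  1.40899629e-01, -1.35812274e-05]), 'ft_force': array([-0.44081569,  0.33383457,  0.83495203]), 'torque': array([ 0.01686024, -0.04495045, -0.00134623]), 'finger_force': 0.0, 'opening': 85.49768152372553}
top [[368.96080842   0.         264.301616  ]
 [  0.         368.96080842 189.77104426]
 [  0.           0.           1.        ]] [0.02338669 0.         0.         0.         0.        ] [ 2.22391406 -1.98272255  0.19521807] [-53.41217103 592.74248754 950.31201155]
scene [[357.12946336   0.         253.81818301]
 [  0.         357.12946336 193.1080662 ]
 [  0.           0.           1.        ]] [0.024435 0.       0.       0.       0.      ] [ 0.7775957   2.78790734 -0.79671257] [ 495.32254027 -194.94868741 1165.08513681]
```

View pics/top0.png

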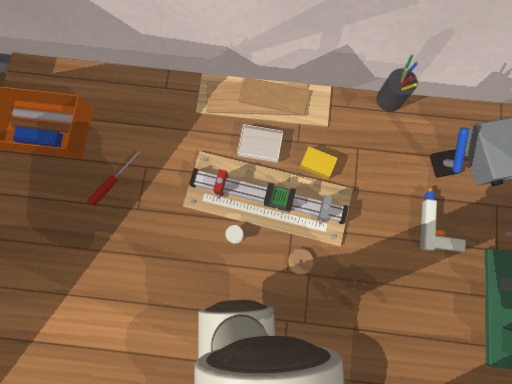

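View pics/scene0.png

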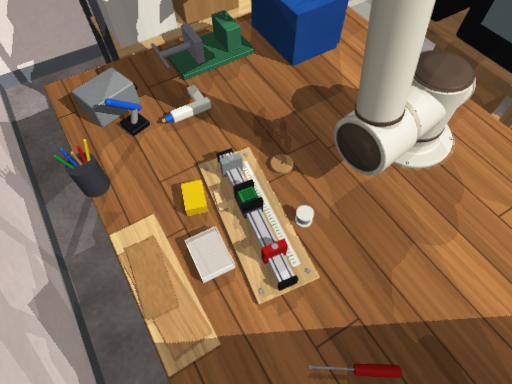

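The top view shows the slider with its green pad near (281,197), the red stop at (220,182), the grey stop at (325,208) and the rail running from (195,180) to (345,215). I'll measure these with colour masks at their known heights in both views.

```bash
cat > h.py <<'E'
import numpy as np, cv2
def cam(i): return np.array(i["camera_matrix"]),np.array(i["D"]),cv2.Rodrigues(np.array(i["rvec"]))[0],np.array(i["tvec"]).ravel()
def lift(i,px,z):
    K,D,R,t=cam(i); u=cv2.undistortPoints(np.array(px,float).reshape(-1,1,2),K,D).reshape(-1,2)
    d=np.c_[u,np.ones(len(u))]@R; c=-R.T@t
    return c+d*((z-c[2])/d[:,2])[:,None]
def proj(i,p):
    K,D,R,t=cam(i); return cv2.projectPoints(np.array(p,float).reshape(-1,1,3),np.array(i["rvec"]),np.array(i["tvec"]),K,D)[0].reshape(-1,2)
def blob(img,which,roi):
    b,g,r=[img[...,k].astype(int) for k in range(3)]
    m=(g>r+30)&(g>b+25) if which=="green" else (r>g+70)&(r>b+70)&(r>110)
    k=np.zeros(m.shape,bool);x0,y0,x1,y1=roi;k[y0:y1,x0:x1]=1;m=(m&k).astype(np.uint8)
    n,l,s,c=cv2.connectedComponentsWithStats(m);j=1+s[1:,4].argmax();return c[j],s[j]
E
python3 - <<'E'
from h import *
from station import cams
for n,rg,rr in(("top",(260,180,300,215),(205,165,235,200)),("scene",(230,175,265,210),(255,230,295,265))):
    i=cams.get_image(n)
    for w,roi,z in(("green",rg,70),("red",rr,78)):
        c,s=blob(i["pixels"],w,roi);print(n,w,c,s,lift(i,[c],z)[0].round(1))
    if n=="top": print("plate corners/ rail ends",lift(i,[[195,180],[345,215]],42).round(1))
    im=i["pixels"]; x0,y0,x1,y1=(180,140,360,250) if n=="top" else (190,140,330,310)
    f=4 if n=="top" else 3
    cv2.imwrite(f"pics/{n}1.png",cv2.resize(im[y0:y1,x0:x1],None,fx=f,fy=f,interpolation=cv2.INTER_CUBIC))
E
```

```text
top green [280.02325581 195.88372093] [271 187  19  19 215] [581.1 -29.7  70. ]
top red [217.57831325 187.13253012] [213 180  11  14  83] [584.2 140.1  78. ]
plate corners/ rail ends [[ 604.4  211.6   42. ]
 [ 553.6 -212.9   42. ]]
scene green [247.04285714 193.96190476] [238 186  20  17 210] [580.4 -30.7  70. ]
scene red [274.70103093 249.21649485] [262 239  26  23 291] [605.4 145.1  78. ]
```

View pics/top1.png

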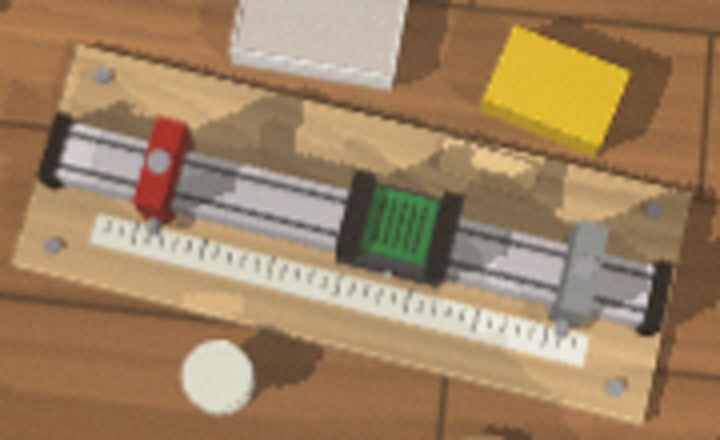

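View pics/scene1.png

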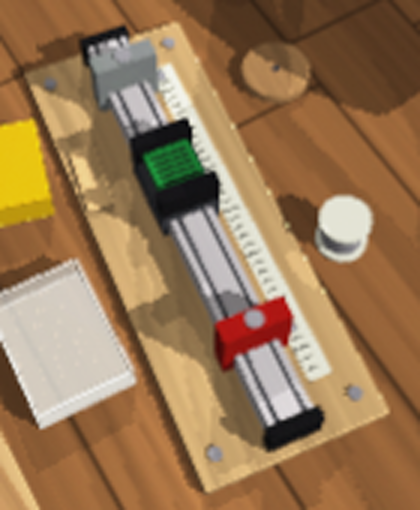

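The crops show the red stop's top at about (163,168) in the top crop and the slider centred near (400,228). The plate corners are at (78,43), (693,190), (645,424) and (12,266). Next I'll fit the fence pose from these.

Run:
```python
from h import *
from station import cams
from scipy.optimize import least_squares
T=cams.get_image("top");S=cams.get_image("scene")
ut=lambda a:(np.array(a,float)+.5)/4-.5+[180,140]
us=lambda a:(np.array(a,float)+.5)/3-.5+[190,140]
tc=ut([[78,43],[693,190],[645,424],[12,266]])       # far-left(+x,+y), +x-y, -x-y, -x+y
sc=us([[25,72],[180,22],[388,410],[207,491]])        # +x-y, -x-y, -x+y, +x+y
C=np.array([[85,230],[85,-230],[-85,-230],[-85,230]],float)
def w(p,xy,z):
    c,s=np.cos(p[2]),np.sin(p[2]);xy=np.atleast_2d(xy);return np.c_[p[0]+c*xy[:,0]-s*xy[:,1],p[1]+s*xy[:,0]+c*xy[:,1],np.full(len(xy),z)]
f=lambda p:np.r_[(proj(T,w(p,C,12))-tc).ravel(),(proj(S,w(p,C[[1,2,3,0]],12))-sc).ravel()]
r=least_squares(f,[579,0,-.12]);p=r.x;print("fence",p,"res",r.fun.round(1))
def loc(P):
    d=P[:,:2]-p[:2];c,s=np.cos(p[2]),np.sin(p[2]);return np.c_[c*d[:,0]+s*d[:,1],-s*d[:,0]+c*d[:,1]].round(1)
print("pad local",loc(np.array([[581.1,-29.7],[580.4,-30.7]])))
print("red top corners local T",loc(lift(T,ut([[157,118],[190,124],[170,220],[135,213]]),81)))
print("red top corners local S",loc(lift(S,us([[216,341],[287,297],[291,322],[219,365]]),81)))
for q in(w(p,[0,-30],70),): print(q)
```

```text
fence [ 5.84758509e+02  4.09753715e+00 -1.32856309e-01] res [-0.3  0.3 -0.2  1.  -0.3  0.5 -0.6 -0.  -0.8  0.  -1.3 -0.8  0.5  0.
 -0.8  0.3]
pad local [[  0.9 -34. ]
 [  0.3 -35.1]]
red top corners local T [[ 29.9 144.3]
 [ 31.4 121.4]
 [-35.8 116.8]
 [-36.9 140.9]]
red top corners local S [[ 35.8 140.7]
 [-33.6 128.9]
 [-26.8 150. ]
 [ 41.9 160.1]]
[[580.784534   -25.63809007  70.        ]]
```

Call:
drive_tool:
  rows:
    - [[0.03,0.04,0],[0,0,-0.1],-1]
    - [[0.06,0.08,0],[0,0,-0.2],-1]
    - [[0.09,0.12,0],[0,0,-0.3],-1]
    - [[0.12,0.16,0],[0,0,-0.4],-1]
    - [[0.15,0.2,0],[0,0,-0.4],-1]
    - [[0.18,0.24,0],[0,0,-0.4],-1]
    - [[0.21,0.28,0],[0,0,-0.4],-1]
    - [[0.24,0.32,0],[0,0,-0.4],-1]
  newtons: 60

```text
t: 1.1
eef_pos: [401.2, -230.3, 231.5]
orientation: [0.0, 0.998, -0.059, 0.0]
ft_force: [0.2, -1.0, 0.4]
opening: 0.0
finger_force: 0.0
```

Call:
drive_tool:
  rows:
    - [[0.03,0.034,0],[0,0,-0.015],-1]
    - [[0.06,0.068,0],[0,0,-0.015],-1]
    - [[0.09,0.102,0],[0,0,-0.015],-1]
    - [[0.12,0.135,-0.03],[0,0,-0.015],-1]
    - [[0.15,0.17,-0.06],[0,0,-0.015],-1]
    - [[0.18,0.202,-0.09],[0,0,-0.015],-1]
    - [[0.18,0.202,-0.12],[0,0,-0.015],-1]
    - [[0.18,0.202,-0.12],[0,0,-0.015],-1]

```text
t: 1.9
eef_pos: [578.8, -28.4, 106.4]
orientation: [-0.001, 0.998, -0.065, -0.004]
ft_force: [-1.1, -0.3, 0.1]
opening: 0.0
finger_force: 0.0
```

Run:
```python
from station import cams,sensors
import cv2
s=sensors.sense();print(s["eef_pos"],s["orientation"],s["ft_force"])
i=cams.get_image("wrist");m=i["mount"];print(m)
cv2.imwrite("pics/w.png",i["pixels"])
```

```text
[578.84106968 -28.39068577 106.41340427] [-5.45349067e-04  9.97876777e-01 -6.50207804e-02 -3.73349068e-03] [-1.14887016 -0.31385626  0.07878684]
[[ 1.87053355e-04 -9.50873404e-01 -3.09579934e-01  8.12974111e+01]
 [ 9.99999141e-01  5.79463298e-04 -1.17560282e-03  2.11967428e-01]
 [ 1.29723967e-03 -3.09579448e-01  9.50872695e-01 -1.42947867e+02]
 [ 0.00000000e+00  0.00000000e+00  0.00000000e+00  1.00000000e+00]]
```

View pics/w.png

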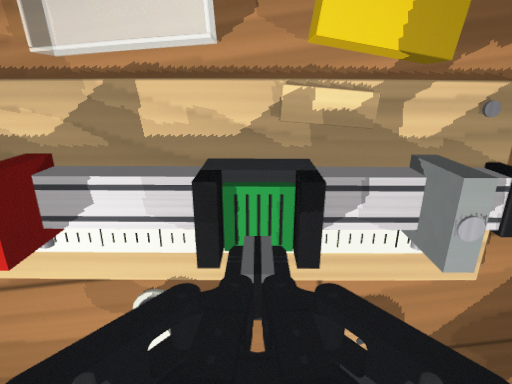

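The wrist view shows the shut fingertips at (258,250), centred between the cheeks over the green pad (222–295). The red stop is on the left and the rail is level in the picture. I'll descend.

Call:
drive_tool:
  rows:
    - [[0,0,-0.01],[0,0,0],-1]
    - [[0,0,-0.02],[0,0,0],-1]
    - [[0,0,-0.03],[0,0,0],-1]
    - [[0,0,-0.034],[0,0,0],-1]
    - [[0,0,-0.034],[0,0,0],-1]
    - [[0,0,-0.034],[0,0,0],-1]
    - [[0,0,-0.034],[0,0,0],-1]
    - [[0,0,-0.034],[0,0,0],-1]

```text
t: 2.75
eef_pos: [580.6, -30.2, 77.6]
orientation: [-0.0, 0.998, -0.066, 0.0]
ft_force: [0.1, 0.6, -0.9]
opening: 0.4
finger_force: 0.0
```

Commanded and measured z agree at 77.5. I'll press down slowly.

Call:
drive_tool:
  rows:
    - [[0,0,-0.003],[0,0,0],-1]
    - [[0,0,-0.006],[0,0,0],-1]
    - [[0,0,-0.008],[0,0,0],-1]
    - [[0,0,-0.009],[0,0,0],-1]
    - [[0,0,-0.01],[0,0,0],-1]
    - [[0,0,-0.011],[0,0,0],-1]
    - [[0,0,-0.011],[0,0,0],-1]
    - [[0,0,-0.011],[0,0,0],-1]

```text
t: 3.55
eef_pos: [580.5, -30.1, 66.6]
orientation: [-0.0, 0.998, -0.066, 0.0]
ft_force: [-3.3, 1.0, 7.9]
opening: -0.1
finger_force: 4.1
```

Call:
drive_tool:
  rows:
    - [[0,0,-0.001],[0,0,0],-1]
    - [[0,0,-0.0015],[0,0,0],-1]
    - [[0,0,-0.002],[0,0,0],-1]
    - [[0,0,-0.002],[0,0,0],-1]
    - [[0,0,-0.002],[0,0,0],-1]
    - [[0,0,-0.002],[0,0,0],-1]
    - [[0,0,-0.002],[0,0,0],-1]
    - [[0,0,-0.002],[0,0,0],-1]

```text
t: 4.35
eef_pos: [580.5, -30.1, 65.0]
orientation: [-0.0, 0.998, -0.066, 0.0]
ft_force: [-4.4, 1.0, 12.6]
opening: 0.2
finger_force: 6.0
```

Call:
drive_tool:
  rows:
    - [[0,0,-0.0005],[0,0,0],-1]
    - [[0,0,-0.001],[0,0,0],-1]
    - [[0,0,-0.001],[0,0,0],-1]
    - [[0,0,-0.001],[0,0,0],-1]
    - [[0,0,-0.001],[0,0,0],-1]
    - [[0,0,-0.001],[0,0,0],-1]
    - [[0,0,-0.001],[0,0,0],-1]
    - [[0,0,-0.001],[0,0,0],-1]

```text
t: 5.15
eef_pos: [580.7, -30.1, 64.8]
orientation: [0.0, 0.998, -0.066, 0.001]
ft_force: [-8.6, 1.0, 22.7]
opening: 0.3
finger_force: 11.5
```

The pad is at its solid end with 23 N on it. I'll drag along the rail direction (0.1325, 0.991).

Call:
drive_tool:
  rows:
    - [[0.0001,0.001,0],[0,0,0],-1]
    - [[0.0004,0.003,0],[0,0,0],-1]
    - [[0.0008,0.006,0],[0,0,0],-1]
    - [[0.0013,0.01,0],[0,0,0],-1]
    - [[0.0019,0.014,0],[0,0,0],-1]
    - [[0.0024,0.018,0],[0,0,0],-1]
    - [[0.0027,0.02,0],[0,0,0],-1]
    - [[0.0027,0.02,0],[0,0,0],-1]

```text
t: 5.95
eef_pos: [583.4, -9.8, 64.8]
orientation: [-0.0, 0.998, -0.066, 0.001]
ft_force: [-8.2, 1.9, 22.4]
opening: -0.2
finger_force: 11.5
```

```bash
cat >> h.py <<'E'
def look():
    from station import cams
    for n,z in(("top",65),("scene",65)):
        i=cams.get_image(n);im=i["pixels"]
        try:
            roi=(200,160,310,225) if n=="top" else (220,165,300,265)
            c,s=blob(im,"green",roi);print(n,c.round(1),s,lift(i,[c],z)[0].round(1))
        except Exception as e: print(n,e)
    return i
E
python3 -c "from h import *;look()"
```

```text
top [271.1 200.8] [263 198  16   6  51] [565.7  -7.4  65. ]
scene [245.2 203. ] [241 197  13  12  59] [597.7 -11.6  65. ]
```

The slider follows with about 1–2 N of lateral force. I'll continue.

Call:
drive_tool:
  rows:
    - [[0.0004,0.003,0],[0,0,0],-1]
    - [[0.0011,0.008,0],[0,0,0],-1]
    - [[0.0019,0.014,0],[0,0,0],-1]
    - [[0.0027,0.02,0],[0,0,0],-1]
    - [[0.0035,0.026,0],[0,0,0],-1]
    - [[0.0043,0.032,0],[0,0,0],-1]
    - [[0.0051,0.038,0],[0,0,0],-1]
    - [[0.0053,0.04,0],[0,0,0],-1]

```text
t: 6.85
eef_pos: [588.8, 30.4, 64.8]
orientation: [-0.0, 0.998, -0.066, 0.001]
ft_force: [-8.3, 0.4, 22.2]
opening: 0.0
finger_force: 11.2
```

Call:
drive_tool:
  rows:
    - [[0.0005,0.004,0],[0,0,0],-1]
    - [[0.0013,0.01,0],[0,0,0],-1]
    - [[0.0021,0.016,0],[0,0,0],-1]
    - [[0.0029,0.022,0],[0,0,0],-1]
    - [[0.0037,0.028,0],[0,0,0],-1]
    - [[0.0043,0.032,0],[0,0,0],-1]
    - [[0.0047,0.035,0],[0,0,0],-1]
    - [[0.0047,0.035,0],[0,0,0],-1]

```text
t: 7.65
eef_pos: [593.5, 65.4, 64.8]
orientation: [-0.0, 0.998, -0.066, 0.001]
ft_force: [-8.2, 2.3, 22.3]
opening: 0.1
finger_force: 11.0
```

Run:
```python
from h import *
i=look()
cv2.imwrite("pics/s2.png",cv2.resize(i["pixels"][150:300,200:340],None,fx=4,fy=4,interpolation=cv2.INTER_CUBIC))
```

```text
top [245.3 193.7] [236 191  17   7  63] [577.3  64.7  65. ]
scene [256.5 226.8] [252 220  12  14  71] [608.5  64.6  65. ]
```

View pics/s2.png

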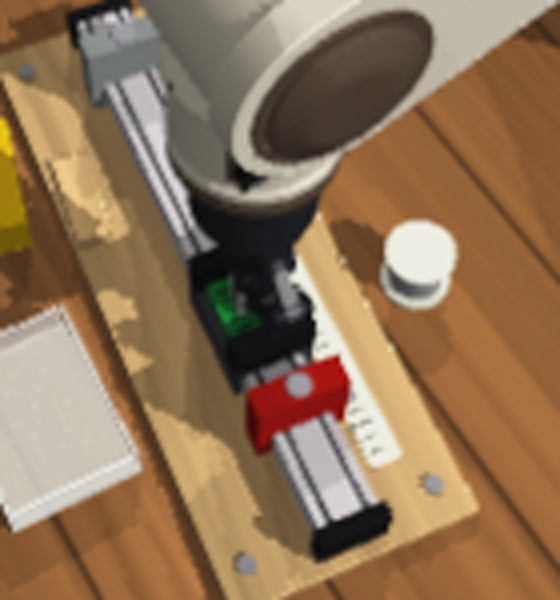

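The slider is still pressed, with a short gap of about 20 mm to the red stop (crop (280,365)). I'll go slower now.

Call:
drive_tool:
  rows:
    - [[0.0003,0.002,0],[0,0,0],-1]
    - [[0.0005,0.004,0],[0,0,0],-1]
    - [[0.0008,0.006,0],[0,0,0],-1]
    - [[0.0011,0.008,0],[0,0,0],-1]
    - [[0.0013,0.01,0],[0,0,0],-1]
    - [[0.0016,0.012,0],[0,0,0],-1]
    - [[0.0019,0.014,0],[0,0,0],-1]
    - [[0.0019,0.014,0],[0,0,0],-1]

```text
t: 8.55
eef_pos: [595.3, 79.2, 64.8]
orientation: [-0.0, 0.998, -0.066, 0.001]
ft_force: [-8.3, 2.2, 21.6]
opening: -0.2
finger_force: 11.0
```

Call:
drive_tool:
  rows:
    - [[0.0001,0.001,0],[0,0,0],-1]
    - [[0.0003,0.002,0],[0,0,0],-1]
    - [[0.0004,0.003,0],[0,0,0],-1]
    - [[0.0005,0.004,0],[0,0,0],-1]
    - [[0.0007,0.005,0],[0,0,0],-1]
    - [[0.0008,0.006,0],[0,0,0],-1]
    - [[0.0008,0.006,0],[0,0,0],-1]
    - [[0.0008,0.006,0],[0,0,0],-1]

```text
t: 9.35
eef_pos: [596.1, 85.1, 64.8]
orientation: [-0.0, 0.998, -0.066, 0.001]
ft_force: [-8.1, 1.5, 21.9]
opening: 0.1
finger_force: 10.9
```

Call:
drive_tool:
  rows:
    - [[0.0001,0.001,0],[0,0,0],-1]
    - [[0.0002,0.0015,0],[0,0,0],-1]
    - [[0.0003,0.002,0],[0,0,0],-1]
    - [[0.0003,0.0025,0],[0,0,0],-1]
    - [[0.0004,0.003,0],[0,0,0],-1]
    - [[0.0004,0.003,0],[0,0,0],-1]
    - [[0.0004,0.003,0],[0,0,0],-1]
    - [[0.0004,0.003,0],[0,0,0],-1]

```text
t: 10.15
eef_pos: [596.5, 88.0, 64.8]
orientation: [-0.0, 0.998, -0.066, 0.001]
ft_force: [-7.6, -0.1, 21.8]
opening: 0.2
finger_force: 10.9
```

Call:
drive_tool:
  rows:
    - [[0.0001,0.001,0],[0,0,0],-1]
    - [[0.0002,0.0015,0],[0,0,0],-1]
    - [[0.0003,0.002,0],[0,0,0],-1]
    - [[0.0003,0.0025,0],[0,0,0],-1]
    - [[0.0004,0.003,0],[0,0,0],-1]
    - [[0.0004,0.003,0],[0,0,0],-1]
    - [[0.0004,0.003,0],[0,0,0],-1]
    - [[0.0004,0.003,0],[0,0,0],-1]

```text
t: 10.95
eef_pos: [597.2, 89.6, 64.8]
orientation: [0.001, 0.998, -0.066, 0.001]
ft_force: [-6.1, -9.8, 21.7]
opening: -0.4
finger_force: 10.4
```

Fy has risen to −10 N and stays there while holding, and the tool stopped at 120 mm of travel against about 119 predicted, so the slider is touching the stop. I'll lift straight up.

Call:
drive_tool:
  rows:
    - [[0,0,0.001],[0,0,0],-1]
    - [[0,0,0.002],[0,0,0],-1]
    - [[0,0,0.004],[0,0,0],-1]
    - [[0,0,0.006],[0,0,0],-1]
    - [[0,0,0.01],[0,0,0],-1]
    - [[0,0,0.02],[0,0,0],-1]
    - [[0,0,0.04],[0,0,0],-1]
    - [[0,0,0.06],[0,0,0],-1]

```text
t: 11.75
eef_pos: [596.4, 91.0, 124.1]
orientation: [-0.0, 0.998, -0.066, -0.0]
ft_force: [0.0, -0.0, -0.7]
opening: -0.2
finger_force: 0.0
```

Call:
drive_tool:
  rows:
    - [[0,0,0.03],[0,0,0],-1]
    - [[0,0,0.06],[0,0,0],-1]
    - [[-0.03,0,0.09],[0,0,0],-1]
    - [[-0.06,0,0.11],[0,0,0],-1]
    - [[-0.1,0,0.11],[0,0,0],-1]
    - [[-0.14,0,0.11],[0,0,0],-1]
    - [[-0.16,0,0.11],[0,0,0],-1]
    - [[-0.16,0,0.11],[0,0,0],-1]

```text
t: 12.55
eef_pos: [434.7, 91.1, 234.4]
orientation: [-0.0, 0.998, -0.066, 0.001]
ft_force: [0.8, -0.0, 0.4]
opening: 0.0
finger_force: 0.0
```

Run:
```python
from h import *
from station import cams
S=look();T=cams.get_image("top")
a=cv2.resize(S["pixels"][180:290,210:310],None,fx=4,fy=4,interpolation=cv2.INTER_CUBIC)
w=cv2.resize(T["pixels"][150:260,180:270],None,fx=4,fy=4,interpolation=cv2.INTER_CUBIC)
cv2.imwrite("pics/f.png",np.hstack([a,w]))
```

```text
top [237.5 182.1] [228 177  19  12 127] [607.  90.  65.]
scene [265.5 231.3] [255 222  22  20 282] [595.4  87.5  65. ]
```

View pics/f.png

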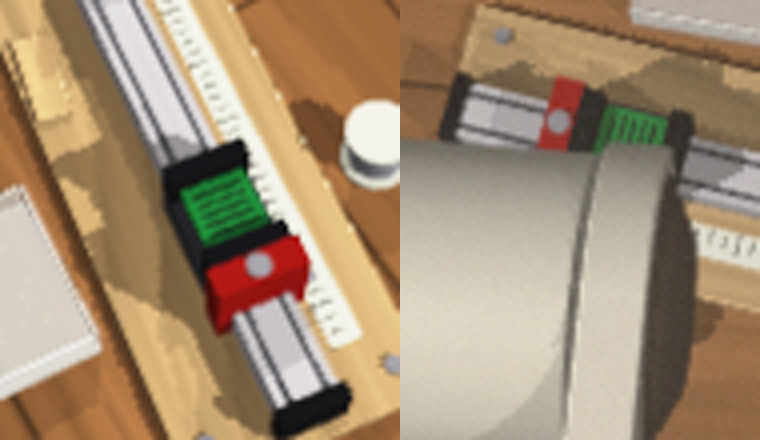

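Both views show the slider's cheek flush against the red stop (left half about (245,250), right half about (580,120)), with the pad up and the robot clear.

```bash
python3 -c "
from station import workorder;print(workorder.sign_off())"
```

```text
the job is handed in; nothing more can be done
None
```

I pressed the pad, slid the slider until it touched the red stop and let the pad up to lock it there, touching none of the loose items, and handed the job in at about 12.7 s.

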